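Clamp the bar mould in the filling jig with the eccentric knob

ROBOT

A 7-joint arm with a two-finger parallel gripper is mounted at the origin on the work surface. World frame = base frame: x ahead of the robot, y to its left, z up, the work surface at z = 0. Lengths are in mm, angles in rad, forces in N, time in s.
With the tool pointing down it reaches from about 400 to 850 mm from the base axis. Payload 10.4 kg.
Tool frame: the origin (TCP) lies midway between the tips of the shut fingers; the grasp point (between the pads) lies 19 mm behind it; y points along the fingers, x is the direction in which the jaws open and shut, and the axes are right-handed (so a half turn about y gives the same grasp; the last joint's range is limited). The gripper opens to 85 mm and grips with 20 to 120 N. Pads are 22 mm wide; open, the fingers measure 114 mm over their backs; the gripper's body (76 mm by 85 mm) begins 54 mm behind the grasp point. The pads swing forward as they close: fully open they stand 13 mm farther back than shut.
Start: joints at [1.18, 0.332, -0.065, 1.46, 0.022, 1.35, -0.088], TCP at [224.75, -583.214, 231.338] pointing down, gripper open.
Joint ranges: [-2.6, 2.6], [-0.5, 2.12], [-1.47, 1.34], [0.16, 2.42], [-1.27, 4.41], [0.06, 2.06], [-2.6, 2.6]. Speed limits (rad/s): [2.22, 2.22, 2.79, 2.79, 3.14, 3.14, 3.14].

INTERFACE

Orientations are given as a 3x3 rotation matrix whose columns are the frame's x, y, z axes.
In Python, from bench import robot, imaging gives the robot as it stands. The module is installed in compiled form; this text tells all that it offers.
- The arm moves only by the tool play_rows, never from a script. Its argument "deltas" is a list of rows, each a list of 6 numbers: the shift along the tool's x, y, z in m, then the turn, a rotation vector about the tool's x, y, z in degrees. A call has 1 to 12 rows; each row shifts and turns the commanded pose from where the row before left it, along the tool's axes as they then stand; what a row does not reach is not made up. A row lasts 1/10 s, in which the tool goes at most 50 mm and 8.59 degrees, less where a joint would pass 70% of its speed; a pose out of reach is approached as far as the arm can. A call with a gripper value outside its range is refused whole. "jaw" is the closure, from -1 (fully open) to 1 (shut), set as the call begins (left out, the last holds). The fingers move at their own pace and stop on an object; "squeeze" is the grip in N (left out, the last holds). Time passes only in rows, so rows that do not move let the fingers close. It gives the time, the measured TCP pose, the force and the opening at its end, in the units of the state.
- robot.read_state(): the state, without advancing time (a new reading comes with each control period).
- imaging.get_image(name): name is "scene" or "top" or "wrist"; returns the picture (384x512x3 uint8, red, green, blue); there is no depth.
- imaging.camera_model(name): a dict with "fx", "fy", "cx", "cy" (pixels), "rvec" (rotation vector, rad) and "tvec" (3), from world to camera coordinates, as OpenCV has them. Camera axes: x right, y down, z forward; pixel columns grow to the right and rows downward; lengths in mm; the calibration is good to about 2 mm. A picture is of the moment at which its call begins: read the wrist's pose just before it. camera_model takes no time and is no camera call; for the wrist camera it gives the pose at the moment of the call.
- robot.finish_job(): hands the job in, once; it reports no verdict.
The state is a dict: "time": time; "q": joint angles; "dq": joint speeds; "joint_efforts": joint torques, N m; "position": TCP position; "tcp_rot": TCP orientation; "wrist_force": force on the tool from outside, world axes, zero at the start; "torque": the same for the moment, N m; "gripper_width": opening from 0.0 (shut) to 1.0 (fully open).
Only numpy, scipy, OpenCV 4.12 (cv2) and the standard library are available. Lean on these libraries where they do the work, as an engineer would, in place of code of your own. Each camera call takes 0.05 s, during which the arm holds its last target.

TASK

Lay the empty chocolate-bar mould flat in the bed of the white filling jig, between the four guide pegs with its open side up, and let go of it. Then turn the black knob clockwise so that its brass eccentric pushes the mould up against the sprung end stop and clamps it there with about 10 newtons - firm, but never 20, which would crack the mould - and leave the knob so, with the jar, the carton and the pan left where they are.

Things in the scene. Friction and masses are not known exactly. Their poses are not given: they have to be found in the camera images.
- mould_mid (a point): Centre (half-way up) of the loose teal plastic bar mould: an open-topped tray with four pockets, 120 long (x), 60 wide (y), 28 high (z up), walls 6 thick, 0.18 to 0.36 kg. Starts lying open side up on the table, to the left or right of the jig. Grip it across its 60 mm width, half-way along.
- bed (a point): Middle of the jig's bed, on its top surface, 8 above the table. x is the clamping direction, from knob to end stop; the mould lies with its length along x (either way round). With the knob open the room along x is 6 to 13 longer than the mould; laid with its middle at x = -2 +-2 it always goes in.
- jig: The fixed white plastic plate, 250 x 100 x 8 high, origin on the table right under point bed, same axes. Four steel guide pegs stand on it at x = +-45, y = +-37.5, diameter 10, 13 high above the plate, tapered tops, leaving 65 across for the mould's 60 width.
- stop_nominal (a point): Where the middle of the end stop's black rubber pad face is on average: x = +64, y = 0 of the bed, 15 above it. The pad (50 wide, 20 high, faces -x) sits on a grey stop (60 wide, 30 high) that is fixed but set differently each time: the real face is anywhere from x = 61 to 67 and is not reported. The pad is sprung; squeezing the mould on it costs about 5 N per mm.
- knob (a joint): Knob angle (rad), growing clockwise seen from above; starts at 0 to 0.3 (open), travel -0.5 to 2.6. Its friction is 0.22 N m, so it stays where left (and the hand, at rest, may feel anything within that). Sliding the mould adds about 0.05 N m, then each newton of clamping adds about 0.03 N m to the resisting moment. From first squeeze on the pad to 10 N is 0.1 to 0.2 rad.
- knob_grip (a point): Point to grip the knob: on its upright pivot axis, which stands at x = -80, y = 0 of the bed, 62 above the table. The grip is a black bar 44 long (this point's y), 16 thick (its x), from 46 to 72 above the table. At angle 0 the bar lies across the bed (along the bed's y, this point's axes match the bed's); a white stripe marks its +y end, which swings over the mould towards the stop.
- lobe (a point): Centre of the brass eccentric disc under the knob bar: radius 28, 20 thick, from 12 to 32 above the table, 14 off the pivot along -x; turns with the knob. It reaches 28 - 14 cos(angle) mm from the pivot towards the stop. The squeeze on the pad begins somewhere between 1.0 and 1.55 rad, as the stop is set.
- jar: Bystander: amber jar with a steel cap, diameter 56, 85 high; origin under its centre.
- carton: Bystander: white carton with a red band, 50 x 50 x 90 high; origin under its centre.
- pan: Bystander: dark steel ingredient pan, open on top, 105 x 90 x 45 high; origin under its centre. It stands on the side of the jig where the mould is not.
Not all that is in view belongs to the job. What is meant by the part that bears mould_mid is not blue, and is the smaller of those in its own colour.

How it is judged (in metres and radians):
On the way:
1. the mould lies flat in the bed, open side up, between the pegs, let go, not yet clamped (horizontal distance between mould_mid and bed below 0.012 m and z of mould_mid in the frame of bed below 0.017 m and angle between the x axis of mould_mid and the x axis of bed, either way round below 0.12 rad and contact force between the fingers and mould below 0.1 N and contact force between knob and mould below 5 N), for 0.2 s.
At the end, for the whole second after the job is handed in: The mould lies flat in the bed between the pegs, open side up (within 15 mm of the bed's middle and 0.12 rad of its direction), and the eccentric, left turned clockwise and at rest, presses on it with 5 to 18 N (contact force between knob and mould between 5 and 18 N and value of joint knob above 0.8 rad and horizontal distance between mould_mid and bed below 0.015 m and z of mould_mid in the frame of bed below 0.017 m and angle between the x axis of mould_mid and the x axis of bed, either way round below 0.12 rad and angle between mould_mid's own z axis and vertical below 0.1 rad and velocity of joint knob below 0.05 rad/s); the robot touches nothing.
It fails at once if the eccentric presses on the mould with more than 20 N (contact force between knob and mould above 20 N).
It fails at once if the jar, carton or pan is moved more than 20 mm (distance of any of jar, carton, pan from where it was at the start of the episode above 0.02 m).
It also fails if it takes over 64 s, if anything falls off the work surface, if the arm or the gripper's body presses on something with over 40 N, if the wrist force passes 120 N, or if a joint passes its speed limit or range.

## Working session

There is one attempt and no reset: what is moved stays moved. The work goes in short steps, Python scripts to look and compute and a tool call to move; the robot and the scene stay as the last step left them, time stands still between calls to the robot, and variables do not carry over. Pictures are saved under pics/ and viewed, and the job is handed in when it is done.

Besides the shell and the picture viewer there is one more tool, called as a command line: name --pt "numbers of a row" for each row, then --argument value for the rest. play_rows: Moves the arm, as the interface text tells. Its arguments: {"type":"object","properties":{"deltas":{"type":"array"},"jaw":{"type":"number"},"squeeze":{"type":"number"}},"required":["deltas"]}

```bash
mkdir -p pics; cat > h.py <<'E'
import numpy as np, cv2
from bench import robot, imaging
def snap(n,f):
    im=imaging.get_image(n); cv2.imwrite('pics/'+f,im[:,:,::-1]); return im
def cam(n):
    c=imaging.camera_model(n); K=np.array([[c['fx'],0,c['cx']],[0,c['fy'],c['cy']],[0,0,1.]])
    return K,np.array(c['rvec'],float).ravel(),np.array(c['tvec'],float).ravel()
def ray(n,uv,z):
    K,r,t=cam(n);R=cv2.Rodrigues(r)[0]
    d=R.T@np.linalg.inv(K)@np.array([uv[0],uv[1],1.]);o=-R.T@t
    return o+d*(z-o[2])/d[2]
def proj(n,P):
    K,r,t=cam(n); return cv2.projectPoints(np.array(P,float).reshape(-1,3),r,t,K,None)[0].reshape(-1,2)
E
python3 - <<'E'
from h import *
np.set_printoptions(precision=4,suppress=True)
for n in ('scene','top'):
    snap(n,n+'0.png'); print(n,imaging.camera_model(n))
    im=cv2.imread(f'pics/{n}0.png'); cv2.imwrite(f'pics/{n}0b.png',cv2.resize(im,(800,600),interpolation=cv2.INTER_CUBIC))
print(robot.read_state())
E
```

```text
scene {'fx': 374.8559181605919, 'fy': 374.8559181605919, 'cx': 254.5474379813396, 'cy': 196.51104753955954, 'rvec': array([ 2.0578,  1.7366, -0.4778]), 'tvec': array([ -36.4014, -443.4831, 1365.1498])}
top {'fx': 367.08748873469995, 'fy': 367.08748873469995, 'cx': 261.6058104208798, 'cy': 192.97944125284351, 'rvec': array([ 2.1163, -2.1776,  0.1366]), 'tvec': array([ -31.0816,  544.6098, 1028.7539])}
{'time': 0.1, 'q': array([ 1.1804,  0.3328, -0.0647,  1.4608,  0.0216,  1.3499, -0.0885]), 'dq': array([-0.0015, -0.0032, -0.0002, -0.0031,  0.0014,  0.0014, -0.0022]), 'joint_efforts': array([  0.0012, -62.6745,   0.0487, -39.2428,   0.0162,   0.007 ,
        -0.0001]), 'position': array([ 224.6311, -582.8868,  230.6114]), 'tcp_rot': array([[ 0.3596, -0.0005,  0.9331],
       [-0.9331,  0.0011,  0.3596],
       [-0.0012, -1.    , -0.    ]]), 'wrist_force': array([-0.8311, -0.0056, -0.4695]), 'torque': array([-0.0598, -0.012 ,  0.0097]), 'gripper_width': 1.000377976754619}
```

View pics/top0b.png

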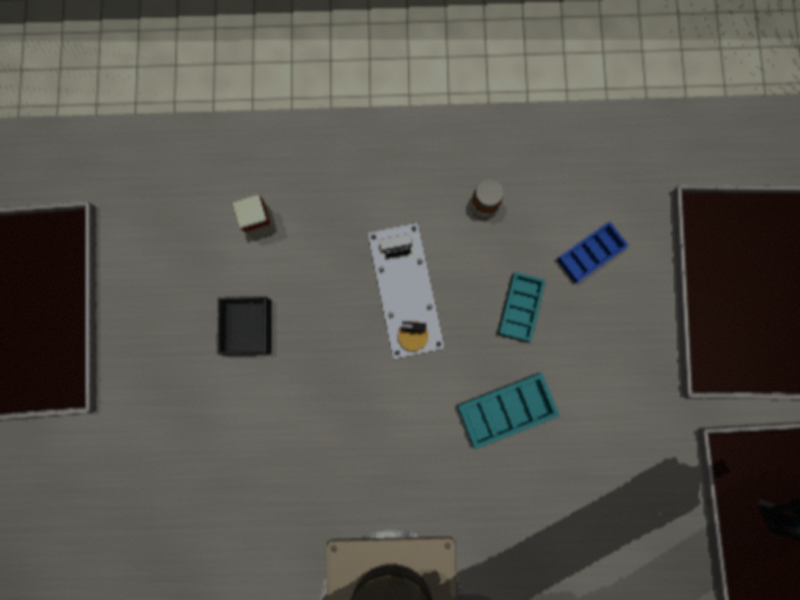

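View pics/scene0b.png

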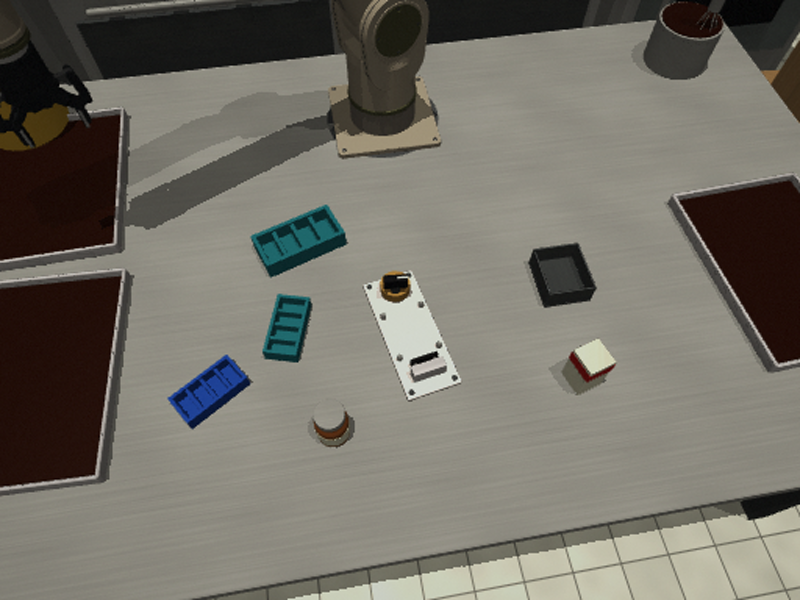

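The top view shows the jig around (405,290), the small teal mould at (521,307), a large teal decoy at (508,410) and a blue decoy at (592,252), all in the 800-px picture. The pan is at left. I'll enlarge this next.

```bash
python3 - <<'E'
import cv2
im=cv2.imread('pics/top0.png'); c=im[135:235,225:360]; cv2.imwrite('pics/t1.png',cv2.resize(c,None,fx=5.9,fy=5.9,interpolation=cv2.INTER_CUBIC))
im=cv2.imread('pics/scene0.png'); c=im[165:265,160:300]; cv2.imwrite('pics/s1.png',cv2.resize(c,None,fx=5.7,fy=5.7,interpolation=cv2.INTER_CUBIC))
E
```

```text
(no output)
```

View pics/t1.png

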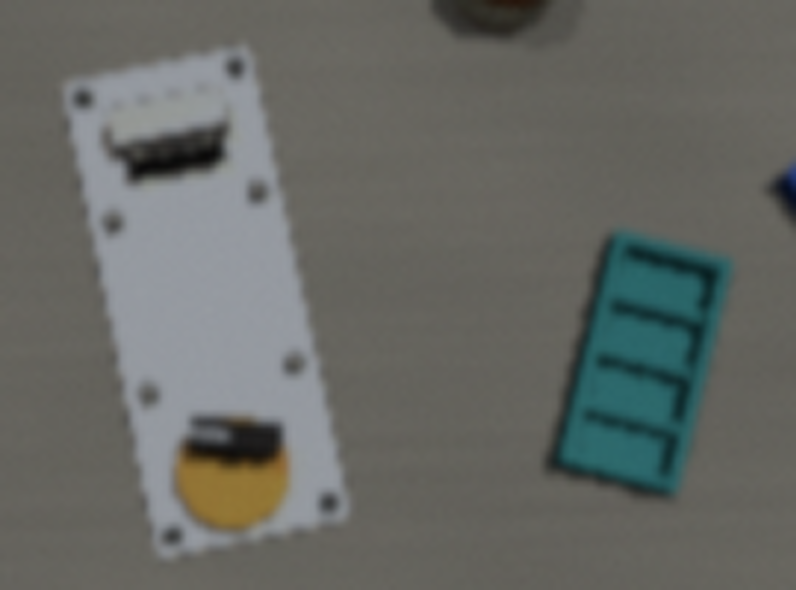

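View pics/s1.png

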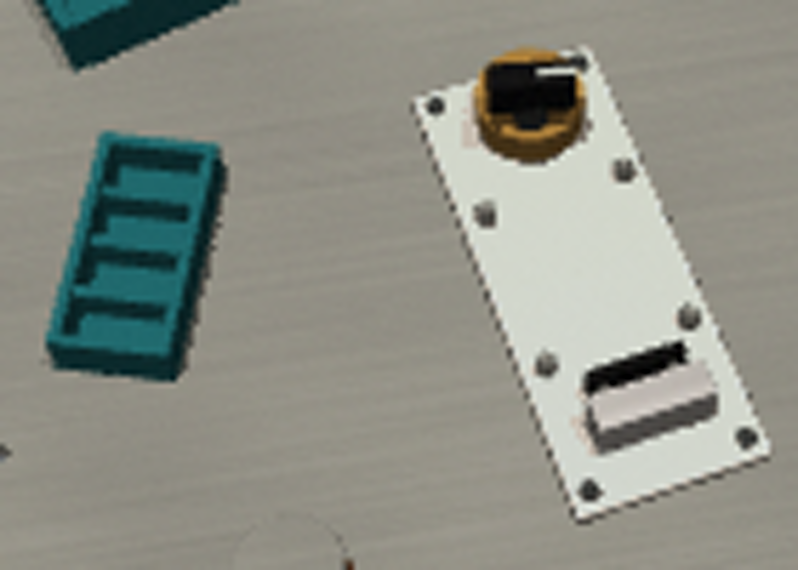

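```bash
cat > fit.py <<'E'
from h import *
from scipy.optimize import least_squares
np.set_printoptions(precision=3,suppress=True)
T=lambda p:(np.array(p,float)+.5)/5.9-.5+[225,135]
S=lambda p:(np.array(p,float)+.5)/5.7-.5+[160,165]
def fit(L,W,z,top,sc,x0):
    c=np.array([[L,W],[L,-W],[-L,-W],[-L,W]])/2
    def pts(p):
        C,s=np.cos(p[2]),np.sin(p[2]); xy=c@np.array([[C,s],[-s,C]])+p[:2]
        return np.c_[xy,np.full(4,z)]
    for use in ('ts','t','s'):
        f=lambda p:np.r_[(proj('top',pts(p))-top).ravel() if 't' in use else [],(proj('scene',pts(p))-sc).ravel() if 's' in use else []]
        r=least_squares(f,x0); print(use,r.x,np.abs(r.fun).max())
# corners order: (+x,+y),(+x,-y),(-x,-y),(-x,+y)
print('jig');fit(250,100,8,T([[65,83],[250,47],[348,515],[160,555]]),S([[770,450],[580,520],[412,102],[588,47]]),[600,0,0.2])
print('mould');fit(120,60,28,T([[615,233],[733,262],[678,494],[558,466]]),S([[178,361],[48,345],[103,132],[220,147]]),[600,-200,-.2])
# pegs
print([ray('top',T(p),21)[:2] for p in [(112,222),(257,190),(292,362),(148,393)]])
E
python3 fit.py
```

```text
jig
ts [572.094 -39.701   0.179] 1.0044425539086035
t [572.355 -40.333   0.173] 0.8294838275602956
s [571.796 -39.186   0.183] 0.8208792010957495
mould
ts [ 530.554 -256.355   -0.279] 1.2768856366720058
t [ 529.355 -257.708   -0.283] 0.2777431317423691
s [ 532.143 -255.031   -0.277] 0.6836968160192782
[array([609.468,   5.326]), array([623.689, -68.135]), array([535.797, -82.934]), array([522.333, -10.77 ])]
```

```bash
cat > plan.py <<'E'
from h import *
np.set_printoptions(precision=4,suppress=True)
def plan(xyz,ang):
    """ang: deg of tool x axis in world, tool y down. prints turn about tool-y and shift BEFORE turning (current axes) and AFTER"""
    s=robot.read_state(); R=np.array(s['tcp_rot']); p=np.array(s['position'])
    a=np.radians(ang); x=np.array([np.cos(a),np.sin(a),0]); y=np.array([0,0,-1.]); Rt=np.c_[x,y,np.cross(x,y)]
    d=np.array(xyz)-p
    print('t',s['time'],'pos',p,'xang',np.degrees(np.arctan2(R[1,0],R[0,0])),'w',s['gripper_width'],'F',s['wrist_force'],'M',s['torque'])
    print('shift m (cur axes)',R.T@d/1000,'after turn',Rt.T@d/1000,'turn deg(tool)',np.degrees(cv2.Rodrigues(R.T@Rt)[0].ravel()))
if __name__=='__main__':
    import sys; v=list(map(float,sys.argv[1:])); plan(v[:3],v[3])
E
python3 plan.py 530.5 -256.3 200 -106
```

```text
t 0.1 pos [ 224.6311 -582.8868  230.6114] xang -68.92550309299878 w 1.000377976754619 F [-0.8311 -0.0056 -0.4695] M [-0.0598 -0.012   0.0097]
shift m (cur axes) [-0.1947  0.0308  0.4028] after turn [-0.3982  0.0306  0.204 ] turn deg(tool) [ 0.0238 37.0745 -0.0682]
```

play_rows --pt "-0.0162 0.0026 0.0336 0 0 0" --pt "-0.0162 0.0026 0.0336 0 0 0" --pt "-0.0162 0.0026 0.0336 0 0 0" --pt "-0.0162 0.0026 0.0336 0 0 0" --pt "-0.0162 0.0026 0.0336 0 0 0" --pt "-0.0162 0.0026 0.0336 0 0 0" --pt "-0.0162 0.0026 0.0336 0 0 0" --pt "-0.0162 0.0026 0.0336 0 0 0" --pt "-0.0162 0.0026 0.0336 0 0 0" --pt "-0.0162 0.0026 0.0336 0 0 0" --pt "-0.0162 0.0026 0.0336 0 0 0" --pt "-0.0162 0.0026 0.0336 0 0 0" --jaw -1

```text
time: 1.3
position: [531.7, -255.6, 199.7]
tcp_rot: [[0.359, -0.0, 0.933], [-0.933, 0.0, 0.359], [-0.0, -1.0, -0.0]]
wrist_force: [0.6, -0.9, -0.4]
gripper_width: 1.003
```

play_rows --pt "0 0 0 0 7.4 0" --pt "0 0 0 0 7.4 0" --pt "0 0 0 0 7.4 0" --pt "0 0 0 0 7.4 0" --pt "0 0 0 0 7.4 0" --pt "0 0 0 0 0 0" --pt "0 0 0 0 0 0"

```text
time: 2.0
position: [531.0, -256.7, 199.9]
tcp_rot: [[-0.271, -0.0, 0.963], [-0.963, 0.0, -0.271], [0.0, -1.0, -0.0]]
wrist_force: [-0.0, -0.5, -0.1]
gripper_width: 0.996
```

```bash
python3 plan.py 530.5 -256.3 200 -106; python3 - <<'E'
from h import *
K,r,t=cam('wrist'); print(K[0,0],-cv2.Rodrigues(r)[0].T@t, cv2.Rodrigues(r)[0][2])
im=snap('wrist','w1.png'); cv2.imwrite('pics/w1b.png',cv2.resize(cv2.imread('pics/w1.png'),(800,600)))
E
```

```text
t 2.0 pos [ 530.9568 -256.741   199.8735] xang -105.70097002967272 w 0.9955199185583027 F [-0.0048 -0.5031 -0.1439] M [ 0.0069 -0.0242  0.0359]
shift m (cur axes) [-0.0003 -0.0001 -0.0006] after turn [-0.0003 -0.0001 -0.0006] turn deg(tool) [0.0259 0.299  0.0018]
345.9636806290988 [ 599.63825928 -276.59592003  343.10195977] [-0.26566095  0.07534499 -0.96111778]
```

View pics/w1b.png

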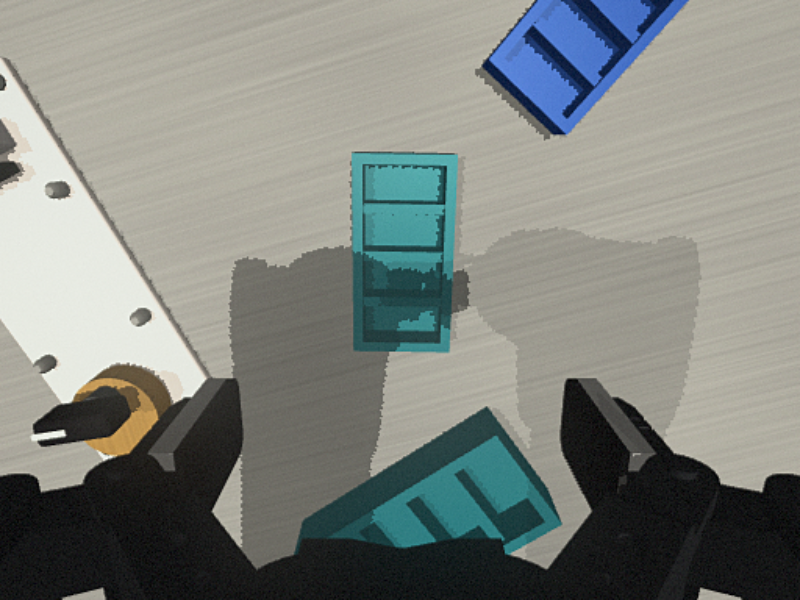

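The wrist view shows the small teal mould with rim corners near (352,153), (458,153), (450,351) and (353,351). The fingers straddle it and the knob is at left.

```bash
python3 - <<'E'
from h import *
from scipy.optimize import least_squares
np.set_printoptions(precision=2,suppress=True)
P=[ray('wrist',((u+.5)/1.5625-.5,(v+.5)/1.5625-.5),28) for u,v in [(352,153),(458,153),(450,351),(353,351)]]
P=np.array(P);print(P,P.mean(0)); 
for i in range(4):
    d=P[(i+1)%4]-P[i]; print(np.linalg.norm(d),np.degrees(np.arctan2(d[1],d[0])))
Q=[ray('wrist',((u+.5)/1.5625-.5,(v+.5)/1.5625-.5),21) for u,v in [(57,188),(141,316),(45,363)]]
print(np.array(Q))
E
```

```text
[[ 597.87 -246.98   28.  ]
 [ 581.65 -304.67   28.  ]
 [ 466.22 -270.63   28.  ]
 [ 482.66 -212.09   28.  ]] [ 532.1  -258.59   28.  ]
59.927034706212275 -105.70007397405416
120.34466716571276 163.57170712567188
60.79998899029606 74.31672889616739
120.37675415210713 -16.84365430139571
[[625.71 -73.32  21.  ]
 [538.72 -89.26  21.  ]
 [525.83 -16.84  21.  ]]
```

play_rows --pt "0.001 0.0165 0.0013 0 0.3 0" --pt "0 0.0165 0 0 0 0" --pt "0 0.0165 0 0 0 0" --pt "0 0.0165 0 0 0 0" --pt "0 0.0165 0 0 0 0" --pt "0 0.0165 0 0 0 0" --pt "0 0.0165 0 0 0 0" --pt "0 0.0165 0 0 0 0" --pt "0 0.0165 0 0 0 0" --pt "0 0.0165 0 0 0 0" --pt "0 0.0165 0 0 0 0" --pt "0 0.0155 0 0 0 0"

```text
time: 3.25
position: [532.0, -258.2, 2.3]
tcp_rot: [[-0.277, -0.0, 0.961], [-0.961, 0.0, -0.277], [-0.0, -1.0, -0.0]]
wrist_force: [0.5, -0.5, -1.3]
gripper_width: 1.001
```

play_rows --pt "0 0 0 0 0 0" --pt "0 0 0 0 0 0" --pt "0 0 0 0 0 0" --pt "0 0 0 0 0 0" --pt "0 0 0 0 0 0" --pt "0 0 0 0 0 0" --pt "0 0 0 0 0 0" --pt "0 0 0 0 0 0" --jaw 1 --squeeze 40

```text
time: 4.05
position: [532.1, -258.3, 3.4]
tcp_rot: [[-0.279, 0.0, 0.96], [-0.96, -0.0, -0.279], [0.0, -1.0, 0.0]]
wrist_force: [-2.2, -0.3, 1.5]
gripper_width: 0.695
```

```bash
python3 - <<'E'
from h import *
snap('wrist','w2.png'); cv2.imwrite('pics/w2b.png',cv2.resize(cv2.imread('pics/w2.png'),(800,600)))
E
```

```text
(no output)
```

View pics/w2b.png

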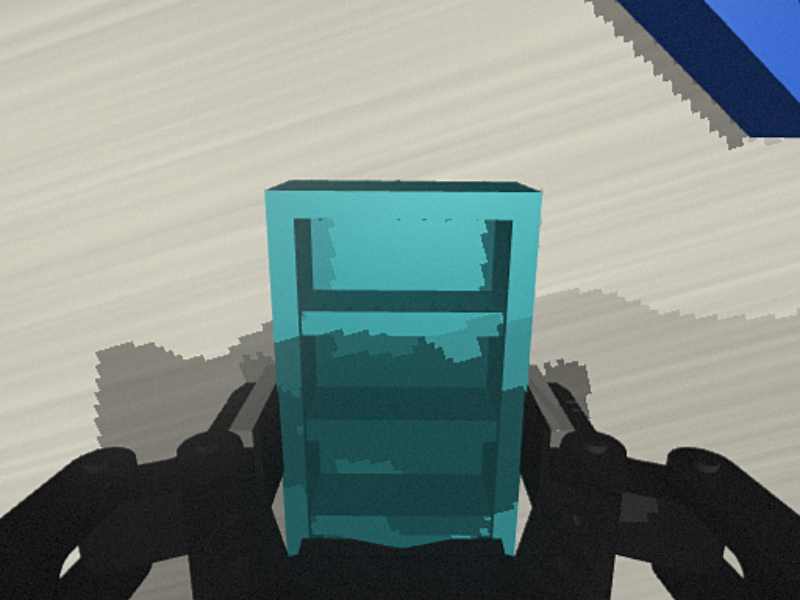

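Gripped at 59 mm, level. The far rim corners are at (265,190) and (542,191). I'll compute the mould's offset in the hand, lift, and view the jig.

```bash
python3 - <<'E'
from h import *
np.set_printoptions(precision=2,suppress=True)
s=robot.read_state();R=np.array(s['tcp_rot']);p=np.array(s['position']);print(p)
for u,v in [(265,190),(542,191),(515,555),(289,555)]: print(R.T@(ray('wrist',((u+.5)/1.5625-.5,(v+.5)/1.5625-.5),28)-p))
E
python3 plan.py 440 -65 150 -79.9
```

```text
[ 532.13 -258.25    3.43]
[-29.09 -24.56  60.  ]
[ 31.   -24.55  59.8 ]
[ 30.7  -24.57 -35.76]
[-29.35 -24.58 -35.8 ]
t 4.1 pos [ 532.1306 -258.2485    3.433 ] xang -106.22267079470565 w 0.6907796707045109 F [-1.367   0.4564  2.9994] M [0.1008 0.4346 0.053 ]
shift m (cur axes) [-0.1598 -0.1466 -0.1424] after turn [-0.2064 -0.1466 -0.0568] turn deg(tool) [ -0.0109 -26.3227   0.0134]
```

play_rows --pt "0 -0.0147 0 0 0 0" --pt "0 -0.0147 0 0 0 0" --pt "0 -0.0147 0 0 0 0" --pt "0 -0.0147 0 0 0 0" --pt "0 -0.0147 0 0 0 0" --pt "0 -0.0147 0 0 0 0" --pt "0 -0.0147 0 0 0 0" --pt "0 -0.0147 0 0 0 0" --pt "0 -0.0147 0 0 0 0" --pt "0 -0.0147 0 0 0 0"

```text
time: 5.1
position: [532.0, -258.1, 151.3]
tcp_rot: [[-0.279, -0.0, 0.96], [-0.96, -0.0, -0.279], [0.0, -1.0, -0.0]]
wrist_force: [-0.3, -0.3, -2.9]
gripper_width: 0.691
```

```bash
python3 plan.py 440 -65 150 -79.9
```

```text
t 5.1 pos [ 532.0098 -258.1407  151.3296] xang -106.22540474493857 w 0.6906220744566598 F [-0.3389 -0.2978 -2.8791] M [-0.0178 -0.0319 -0.0236]
shift m (cur axes) [-0.1597  0.0013 -0.1423] after turn [-0.2063  0.0013 -0.0567] turn deg(tool) [  0.0011 -26.3254   0.0036]
```

play_rows --pt "-0.032 0 -0.0284 0 0 0" --pt "-0.032 0 -0.0284 0 0 0" --pt "-0.032 0 -0.0284 0 0 0" --pt "-0.032 0 -0.0284 0 0 0" --pt "-0.032 0 -0.0284 0 0 0" --pt "0 0 0 0 -6.6 0" --pt "0 0 0 0 -6.6 0" --pt "0 0 0 0 -6.6 0" --pt "0 0 0 0 -6.5 0" --pt "0 0 0 0 0 0" --pt "0 0 0 0 0 0" --pt "0 0 0 0 0 0"

```text
time: 6.3
position: [440.5, -64.8, 150.3]
tcp_rot: [[0.172, 0.0, 0.985], [-0.985, -0.0, 0.172], [0.0, -1.0, 0.0]]
wrist_force: [-0.4, 0.1, -3.9]
gripper_width: 0.69
```

```bash
python3 plan.py 571 -40 150 -79.9; python3 - <<'E'
from h import *
snap('wrist','w3.png'); cv2.imwrite('pics/w3b.png',cv2.resize(cv2.imread('pics/w3.png'),(800,600)))
E
```

```text
t 6.3 pos [440.4575 -64.8423 150.2853] xang -80.07761144084847 w 0.6899650876124247 F [-0.4267  0.142  -3.9467] M [ 0.0207 -0.0471 -0.0494]
shift m (cur axes) [-0.002   0.0003  0.1329] after turn [-0.0016  0.0003  0.1329] turn deg(tool) [-0.006  -0.1776  0.0063]
```

View pics/w3b.png

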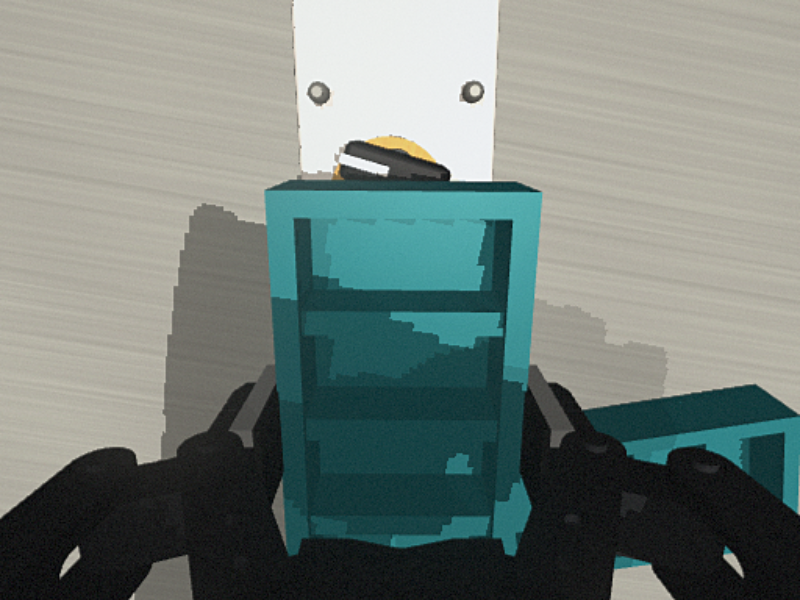

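The near pegs are at (318,91) and (472,91), with plate edges running up left and right. I'll move on 50 mm to see the far pegs and the stop too.

play_rows --pt "0 0 0.015 0 0 0" --pt "0 0 0.015 0 0 0" --pt "0 0 0.015 0 0 0" --pt "0 0 0 0 0 0" --pt "0 0 0 0 0 0"

```text
time: 6.85
position: [484.4, -56.9, 149.9]
tcp_rot: [[0.174, -0.001, 0.985], [-0.985, 0.0, 0.174], [-0.0, -1.0, -0.001]]
wrist_force: [-0.8, -1.0, -3.5]
gripper_width: 0.693
```

```bash
python3 - <<'E'
from h import *
snap('wrist','w4.png'); im=cv2.imread('pics/w4.png');cv2.imwrite('pics/w4b.png',cv2.resize(im,(800,600)))
cv2.imwrite('pics/w4c.png',cv2.resize(im[:130,160:340],None,fx=4.4,fy=4.4,interpolation=cv2.INTER_CUBIC))
E
python3 plan.py 571 -40 150 -79.9
```

```text
t 6.9 pos [484.164  -57.0887 149.8984] xang -79.96835412531108 w 0.6925888832406062 F [ 0.1111  0.4709 -3.165 ] M [-0.0009 -0.0354  0.0168]
shift m (cur axes) [-0.0017 -0.0002  0.0885] after turn [-0.0016 -0.0001  0.0885] turn deg(tool) [ 0.045  -0.0684 -0.007 ]
```

View pics/w4c.png

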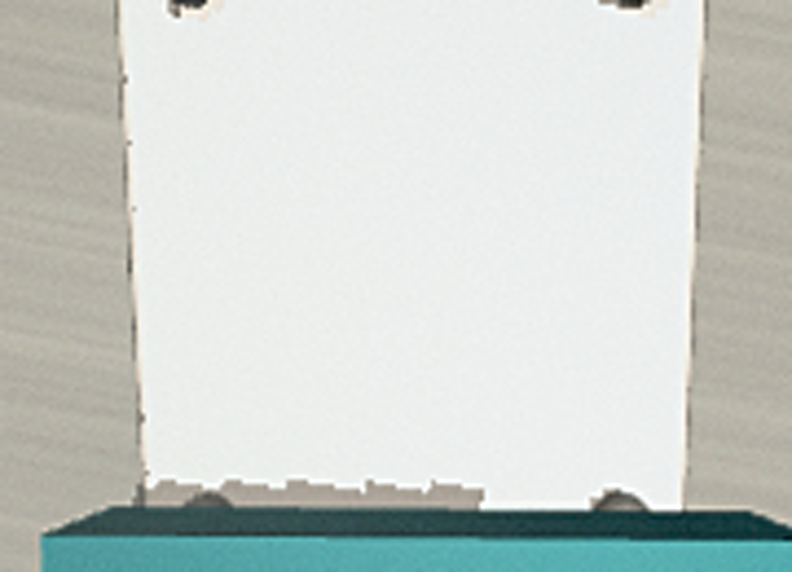

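```bash
cat > wc.py <<'E'
from h import *
np.set_printoptions(precision=2,suppress=True)
def Rt(a):
    a=np.radians(a);x=np.array([np.cos(a),np.sin(a),0]);y=np.array([0,0,-1.]);return np.c_[x,y,np.cross(x,y)]
def rel():
    s=robot.read_state();R=np.array(s['tcp_rot']);p=np.array(s['position']);K,r,t=cam('wrist');C=cv2.Rodrigues(r)[0]
    return R.T@(-C.T@t-p), C@R, K
def wray(p,R,uv,z,rl):
    o,C,K=rl; d=R@C.T@np.linalg.inv(K)@np.array([uv[0],uv[1],1.]);o=p+R@o
    return o+d*(z-o[2])/d[2]
E
python3 - <<'E'
from wc import *
rl=rel(); s=robot.read_state();R=np.array(s['tcp_rot']);p=np.array(s['position'])
C4=lambda u,v:((u+.5)/4.4-.5+160,(v+.5)/4.4-.5)
L=[wray(p,R,C4(*q),8,rl) for q in [(120,0),(147,500)]];Rr=[wray(p,R,C4(*q),8,rl) for q in [(706,0),(684,505)]]
print(L,Rr)
a=[np.degrees(np.arctan2(*(e[0]-e[1])[[1,0]])) for e in(L,Rr)];print('ang',a)
am=np.radians(np.mean(a));n=np.array([-np.sin(am),np.cos(am)])
for e in (L,Rr): print('lateral', [n@q[:2] for q in e])
# tool coords
print('tool x of edges',[ (R.T@(q-p))[0] for q in L+Rr])
p3=np.array([440.4575,-64.8423,150.2853]);R3=Rt(-80.0776)
f=lambda u,v:((u+.5)/1.5625-.5,(v+.5)/1.5625-.5)
P=[wray(p3,R3,f(*q),21,rl) for q in [(317,90),(473,90)]];print('pegs',P,(P[0]+P[1])/2,np.linalg.norm(P[0]-P[1]))
m=(P[0]+P[1])/2;print('bed by pegs',m[:2]+45*np.array([np.cos(am),np.sin(am)]))
print('bar ends',[wray(p3,R3,f(*q),72,rl) for q in [(346,154),(445,174)]])
E
```

```text
[array([606.23,  16.19,   8.  ]), array([524.72,   1.39,   8.  ])] [array([623.47, -81.21,   8.  ]), array([541.06, -96.01,   8.  ])]
ang [np.float64(10.290003221630126), np.float64(10.179681669409863)]
lateral [np.float64(-91.78819698336034), np.float64(-91.86794946349114)]
lateral [np.float64(-190.69922947094844), np.float64(-190.61862253355787)]
tool x of edges [np.float64(-50.874576903031084), np.float64(-50.50104023734817), np.float64(48.03702352699423), np.float64(48.25334935409668)]
pegs [array([524.11, -10.6 ,  21.  ]), array([536.88, -83.46,  21.  ])] [530.49 -47.03  21.  ] 73.96407903915302
bed by pegs [574.78 -39.04]
bar ends [array([499.83, -33.13,  72.  ]), array([498.98, -73.42,  72.  ])]
```

play_rows --pt "-0.0022 0 0.0185 0 -0.2 0" --pt "0 0 0.0175 0 0 0" --pt "0 0 0.0175 0 0 0" --pt "0 0 0.0175 0 0 0" --pt "0 0 0.0175 0 0 0" --pt "0 0.02 0 0 0 0" --pt "0 0.02 0 0 0 0" --pt "0 0.02 0 0 0 0" --pt "0 0.02 0 0 0 0" --pt "0 0.02 0 0 0 0" --pt "0 0 0 0 0 0" --pt "0 0 0 0 0 0"

```text
time: 8.1
position: [571.2, -39.3, 50.6]
tcp_rot: [[0.178, -0.0, 0.984], [-0.984, -0.0, 0.178], [0.0, -1.0, -0.0]]
wrist_force: [0.4, -0.3, -3.2]
gripper_width: 0.69
```

```bash
python3 plan.py 571 -40 11.5 -79.76; python3 - <<'E'
from h import *
snap('wrist','w5.png'); cv2.imwrite('pics/w5b.png',cv2.resize(cv2.imread('pics/w5.png'),(800,600)))
for n,c in (('scene',(slice(140,280),slice(180,340))),('top',(slice(120,250),slice(210,340)))):
    snap(n,n+'5.png');cv2.imwrite(f'pics/{n}5b.png',cv2.resize(cv2.imread(f'pics/{n}5.png')[c],None,fx=4.2,fy=4.2,interpolation=cv2.INTER_CUBIC))
E
```

```text
t 8.1 pos [571.1776 -39.3419  50.5626] xang -79.75500655702135 w 0.6902422558552327 F [ 0.4379 -0.2598 -3.1839] M [ 0.0222 -0.0185  0.0572]
shift m (cur axes) [ 0.0006  0.0391 -0.0003] after turn [ 0.0006  0.0391 -0.0003] turn deg(tool) [0.0215 0.005  0.0063]
```

View pics/w5b.png

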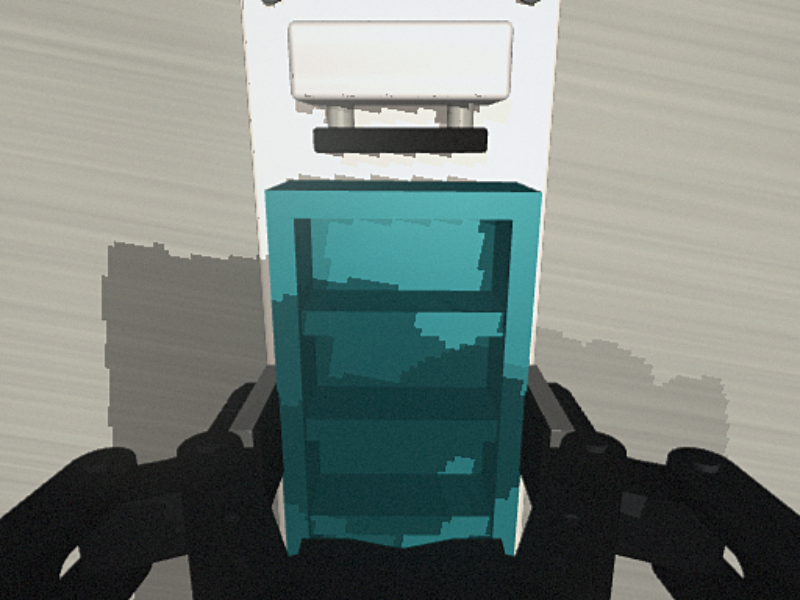

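View pics/scene5b.png

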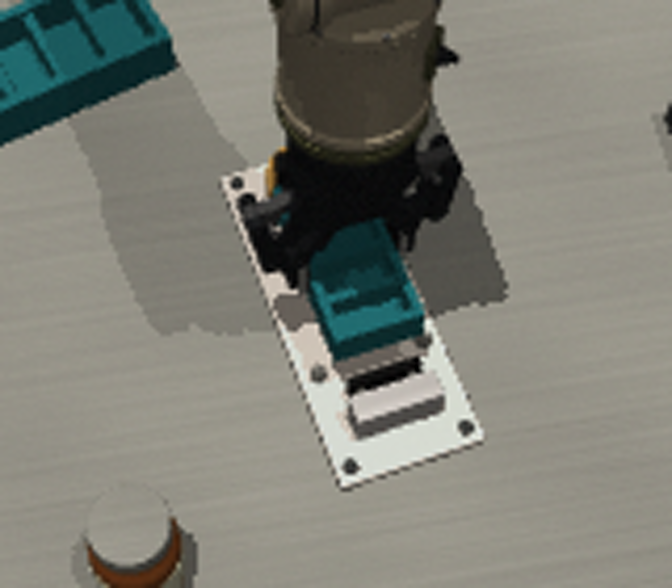

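```bash
python3 - <<'E'
from wc import *
s=robot.read_state();R=np.array(s['tcp_rot']);p=np.array(s['position']);rl=rel()
f=lambda u,v:((u+.5)/1.5625-.5,(v+.5)/1.5625-.5)
for n,q,z in [('padL',(313,151),33),('padR',(488,151),33),('stopL',(289,60),38),('stopR',(512,60),38),('eL',(246,30),8),('eR',(558,30),8),('eL2',(258,140),8),('eR2',(548,140),8),('mL',(266,190),75.2),('mR',(541,190),75.2)]:
    print(n,R.T@(wray(p,R,f(*q),z,rl)-p))
E
```

```text
padL [-24.61  18.65  66.69]
padR [26.17 18.69 66.7 ]
stopL [-29.22  13.7   90.55]
stopR [30.81 13.74 90.56]
eL [-48.11  43.71 103.07]
eR [ 50.54  43.78 103.1 ]
eL2 [-46.73  43.64  69.56]
eR2 [49.88 43.71 69.58]
mL [-28.56 -23.57  59.56]
mR [ 31.58 -23.52  59.57]
```

play_rows --pt "-0.0004 0.008 0 0 0 0" --pt "0 0.008 0 0 0 0" --pt "0 0.006 0 0 0 0" --pt "0 0.004 0 0 0 0" --pt "0 0.004 0 0 0 0" --pt "0 0.003 0 0 0 0" --pt "0 0.003 0 0 0 0" --pt "0 0.0025 0 0 0 0" --pt "0 0 0 0 0 0" --pt "0 0 0 0 0 0"

```text
time: 9.25
position: [571.4, -38.7, 11.7]
tcp_rot: [[0.178, 0.0, 0.984], [-0.984, -0.0, 0.178], [0.0, -1.0, 0.0]]
wrist_force: [0.1, 0.3, -4.5]
gripper_width: 0.695
```

play_rows --pt "0 0 0 0 0 0" --pt "0 0 0 0 0 0" --pt "0 0 0 0 0 0" --pt "0 0 0 0 0 0" --pt "0 0 0 0 0 0" --pt "0 0 0 0 0 0" --jaw -1

```text
time: 9.85
position: [571.4, -38.7, 11.6]
tcp_rot: [[0.178, 0.0, 0.984], [-0.984, -0.0, 0.178], [0.0, -1.0, 0.0]]
wrist_force: [-0.2, 0.1, 0.2]
gripper_width: 0.999
```

play_rows --pt "0 -0.015 0 0 0 0" --pt "0 -0.015 0 0 0 0" --pt "0 -0.015 0 0 0 0" --pt "0 -0.02 0 0 0 0" --pt "0 -0.02 0 0 0 0" --pt "0 -0.02 0 0 0 0" --pt "0 -0.02 0 0 0 0" --pt "0 -0.02 -0.02 0 0 0" --pt "0 0 -0.02 0 0 0" --pt "0 0 -0.02 0 0 0" --pt "0 0 0 0 0 0" --pt "0 0 0 0 0 0"

```text
time: 11.05
position: [512.8, -49.5, 158.0]
tcp_rot: [[0.178, 0.002, 0.984], [-0.984, -0.001, 0.178], [0.001, -1.0, 0.002]]
wrist_force: [0.0, -0.3, -0.3]
gripper_width: 0.998
```

```bash
python3 plan.py 571 -40 11.5 -79.76; python3 - <<'E'
from h import *
snap('wrist','w6.png'); cv2.imwrite('pics/w6b.png',cv2.resize(cv2.imread('pics/w6.png'),(800,600)))
E
```

```text
t 11.05 pos [512.8049 -49.4656 157.9734] xang -79.73808932092734 w 0.9975517105550533 F [ 0.0115 -0.299  -0.3214] M [-0.0112 -0.0597  0.0155]
shift m (cur axes) [0.0009 0.1466 0.0587] after turn [0.001  0.1465 0.059 ] turn deg(tool) [-0.108   0.022   0.0572]
```

View pics/w6b.png

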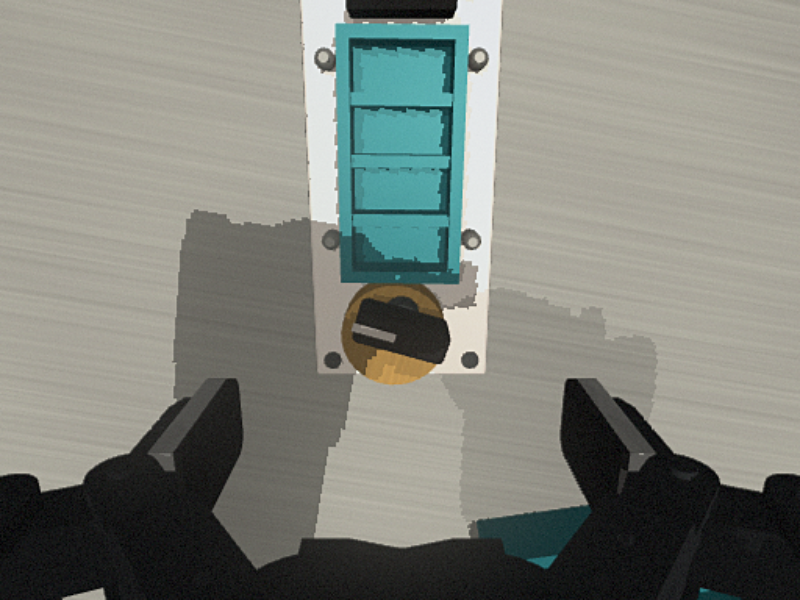

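The mould lies flat between all four pegs ((325,58), (478,58), (331,239), (471,239)), with its far end just short of the pad. The knob bar is at about (400,330). I'll zoom in on the knob.

```bash
python3 - <<'E'
import cv2
im=cv2.imread('pics/w6.png'); cv2.imwrite('pics/w6c.png',cv2.resize(im[175:250,205:305],None,fx=8,fy=8,interpolation=cv2.INTER_CUBIC))
E
```

```text
(no output)
```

View pics/w6c.png

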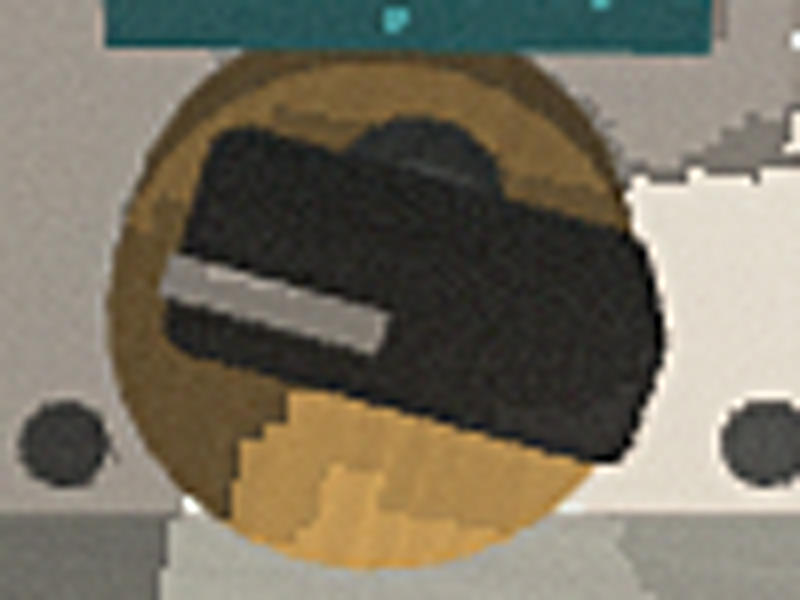

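```bash
python3 - <<'E'
from wc import *
s=robot.read_state();R=np.array(s['tcp_rot']);p=np.array(s['position']);rl=rel()
f=lambda u,v:((u+.5)/8-.5+205,(v+.5)/8-.5+175)
g=lambda u,v:((u+.5)/1.5625-.5,(v+.5)/1.5625-.5)
W=lambda q,z:wray(p,R,q,z,rl)
a,b=W(f(163,276),72),W(f(385,334),72); c,d=W(f(190,352),72),W(f(600,462),72)
for x,y in((a,b),(c,d)):
    v=y-x; print(x,y,np.linalg.norm(v),'bar angle clockwise',-np.degrees(np.arctan2(v[1],v[0]))-90+10.24-0)
e=W(f(655,345),72); print('right end',e)
ed=np.array([np.cos(.1787),np.sin(.1787)])
P=np.array([W(g(*q),z) for q,z in [((324,57),21),((479,57),21),((331,238),21),((471,238),21)]]);print(P,P.mean(0))
print('knob from pegs',P.mean(0)[:2]-80*ed)
u=(b-a)/np.linalg.norm(b-a); print('pivot from stripe end +22',a+22*u)
M=np.array([W(g(*q),36) for q in [(336,25),(468,25),(462,283),(340,283)]]);print('mould',M.mean(0))
E
```

```text
[497.95 -30.48  72.  ] [496.09 -50.59  72.  ] 20.201863261986443 bar angle clockwise 15.535586180569856
[491.34 -33.92  72.  ] [487.5  -71.67  72.  ] 37.93756736461588 bar angle clockwise 16.04799335293631
right end [499.33 -74.25  72.  ]
[[612.33   5.34  21.  ]
 [625.62 -67.8   21.  ]
 [525.94 -10.58  21.  ]
 [539.05 -82.78  21.  ]] [575.74 -38.96  21.  ]
knob from pegs [497.01 -53.18]
pivot from stripe end +22 [495.92 -52.38  72.  ]
mould [571.29 -39.87  36.  ]
```

```bash
python3 plan.py 496 -52.3 150 -5.5
```

```text
t 11.1 pos [513.0721 -49.2948 157.6455] xang -79.72203860440935 w 1.004865489941243 F [-0.0348 -0.2879  0.1855] M [-0.0208 -0.0016 -0.0014]
shift m (cur axes) [-0.0001  0.0076 -0.0173] after turn [-0.0167  0.0076 -0.0046] turn deg(tool) [ -0.059  -74.222    0.0906]
```

play_rows --pt "0 0.004 -0.0087 0 0 0" --pt "0 0.0036 -0.0086 0 0 0" --pt "0 0 0 0 -8.2 0" --pt "0 0 0 0 -8.2 0" --pt "0 0 0 0 -8.2 0" --pt "0 0 0 0 -8.2 0" --pt "0 0 0 0 -8.3 0" --pt "0 0 0 0 -8.3 0" --pt "0 0 0 0 -8.3 0" --pt "0 0 0 0 -8.3 0" --pt "0 0 0 0 -8.2 0" --pt "0 0 0 0 0 0"

```text
time: 12.3
position: [494.7, -52.5, 148.6]
tcp_rot: [[0.996, -0.001, 0.094], [-0.094, 0.0, 0.996], [-0.001, -1.0, 0.0]]
wrist_force: [0.0, -0.3, -0.4]
gripper_width: 0.999
```

```bash
python3 plan.py 496 -52.3 44 -5.5
```

```text
t 12.3 pos [494.7484 -52.5421 148.5567] xang -5.3921722661435645 w 0.9993432594420234 F [ 0.0131 -0.3096 -0.4246] M [-0.0328 -0.0446 -0.0275]
shift m (cur axes) [0.0013 0.1046 0.0004] after turn [0.0012 0.1046 0.0004] turn deg(tool) [-0.0014  0.1078 -0.0417]
```

play_rows --pt "0.0012 0.012 0.0004 0 0 0" --pt "0 0.012 0 0 0 0" --pt "0 0.012 0 0 0 0" --pt "0 0.012 0 0 0 0" --pt "0 0.012 0 0 0 0" --pt "0 0.012 0 0 0 0" --pt "0 0.012 0 0 0 0" --pt "0 0.0105 0 0 0 0" --pt "0 0.01 0 0 0 0" --pt "0 0 0 0 0 0" --pt "0 0 0 0 0 0"

```text
time: 13.4
position: [496.6, -52.2, 44.5]
tcp_rot: [[0.995, -0.0, 0.096], [-0.096, 0.0, 0.995], [-0.0, -1.0, 0.0]]
wrist_force: [1.0, 0.1, 0.2]
gripper_width: 1.005
```

```bash
python3 - <<'E'
from h import *
snap('wrist','w7.png'); cv2.imwrite('pics/w7b.png',cv2.resize(cv2.imread('pics/w7.png'),(800,600)))
E
python3 plan.py 496 -52.3 44 -5.5
```

```text
t 13.45 pos [496.8894 -52.1814  44.8748] xang -5.52430605799954 w 1.002004934299709 F [0.6546 0.5271 0.1273] M [-0.0292  0.0167  0.005 ]
shift m (cur axes) [-0.0009  0.0009 -0.0002] after turn [-0.0009  0.0009 -0.0002] turn deg(tool) [ 0.0025 -0.0243  0.0373]
```

View pics/w7b.png

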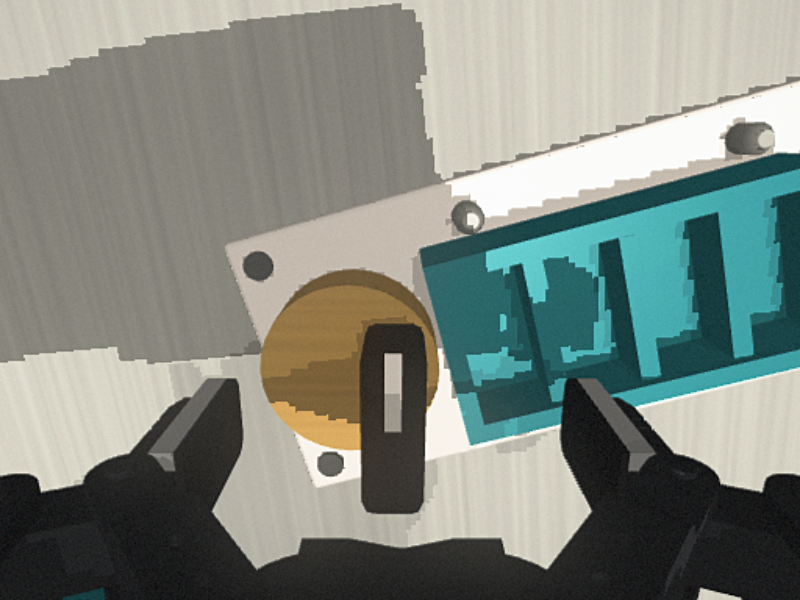

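```bash
python3 - <<'E'
from wc import *
s=robot.read_state();R=np.array(s['tcp_rot']);p=np.array(s['position']);rl=rel()
g=lambda u,v:((u+.5)/1.5625-.5,(v+.5)/1.5625-.5)
for q in [(393,354),(393,432),(371,420),(420,420),(393,501),(393,512),(393,335)]: print(q,R.T@(wray(p,R,g(*q),72,rl)-p))
E
```

```text
(393, 354) [ -0.65 -27.13  20.74]
(393, 432) [ -0.73 -27.13   0.45]
(371, 420) [ -5.99 -27.13   3.69]
(420, 420) [  5.76 -27.12   3.68]
(393, 501) [ -0.81 -27.12 -19.08]
(393, 512) [ -0.82 -27.12 -22.35]
(393, 335) [ -0.63 -27.13  25.42]
```

play_rows --pt "-0.0018 0.0005 0 0 0 0" --pt "0 0 0 0 0 0"

```text
time: 13.65
position: [494.8, -52.1, 44.4]
tcp_rot: [[0.995, 0.001, 0.096], [-0.096, -0.0, 0.995], [0.001, -1.0, -0.0]]
wrist_force: [-0.2, -1.1, 0.1]
gripper_width: 0.997
```

play_rows --pt "0 0 0 0 0 0" --pt "0 0 0 0 0 0" --pt "0 0 0 0 0 0" --pt "0 0 0 0 0 0" --pt "0 0 0 0 0 0" --pt "0 0 0 0 0 0" --pt "0 0 0 0 0 0" --pt "0 0 0 0 0 0" --pt "0 0 0 0 0 0" --pt "0 0 0 0 0 0" --pt "0 0 0 0 0 0" --pt "0 0 0 0 0 0" --jaw 1 --squeeze 60

```text
time: 14.85
position: [494.6, -52.0, 44.1]
tcp_rot: [[0.995, -0.0, 0.096], [-0.096, -0.0, 0.995], [-0.0, -1.0, -0.0]]
wrist_force: [-4.4, 0.6, 4.8]
gripper_width: 0.173
```

```bash
python3 plan.py 495 -52.3 44 -5.5
```

```text
t 14.85 pos [494.5866 -52.036   44.0834] xang -5.537252214433402 w 0.17262551925722663 F [-4.4254  0.5941  4.7624] M [ 0.0703  0.7292 -0.1429]
shift m (cur axes) [ 0.0004  0.0001 -0.0002] after turn [ 0.0004  0.0001 -0.0002] turn deg(tool) [ 0.0071 -0.0373 -0.0192]
```

play_rows --pt "0 0 0 0 3 0" --pt "0 0 0 0 5 0" --pt "0 0 0 0 5 0" --pt "0 0 0 0 5 0" --pt "0 0 0 0 2 0"

```text
time: 15.35
position: [494.9, -52.1, 44.1]
tcp_rot: [[0.901, 0.0, 0.433], [-0.433, -0.0, 0.901], [0.0, -1.0, -0.0]]
wrist_force: [-1.9, -0.9, 4.0]
gripper_width: 0.176
```

```bash
python3 plan.py 494.6 -52 44 -25.5
```

```text
t 15.35 pos [494.8797 -52.1187  44.1282] xang -25.68009504127912 w 0.17591335647425327 F [-1.9163 -0.921   3.9886] M [0.0102 0.4147 0.209 ]
shift m (cur axes) [-0.0003  0.0001 -0.    ] after turn [-0.0003  0.0001 -0.    ] turn deg(tool) [ 0.0149 -0.1801  0.0276]
```

play_rows --pt "0 0 0 0 3 0" --pt "0 0 0 0 4 0" --pt "0 0 0 0 4 0" --pt "0 0 0 0 3 0" --pt "0 0 0 0 2 0"

```text
time: 15.85
position: [495.0, -52.2, 44.1]
tcp_rot: [[0.748, 0.001, 0.664], [-0.664, -0.001, 0.748], [0.001, -1.0, 0.0]]
wrist_force: [-0.5, -0.9, 1.8]
gripper_width: 0.175
```

```bash
cat > m.py <<'E'
from h import *
s=robot.read_state();R=np.array(s['tcp_rot']);a=np.degrees(np.arctan2(R[1,0],R[0,0]));p=s['position']
print('t %.2f knob~%.2f deg (%.3f) pos'%(s['time'],10.24-a,np.radians(10.24-a)),np.round(p,1),'F',np.round(s['wrist_force'],2),'M',np.round(s['torque'],3),'w',round(s['gripper_width'],3))
E
python3 m.py
```

```text
t 15.85 knob~51.85 deg (0.905) pos [495.  -52.2  44.1] F [-0.54 -0.88  1.81] M [-0.173  0.185  0.345] w 0.175
```

play_rows --pt "0 0 0 0 2 0" --pt "0 0 0 0 1 0"

```text
time: 16.05
position: [495.0, -52.2, 44.1]
tcp_rot: [[0.713, 0.001, 0.702], [-0.702, -0.0, 0.713], [0.001, -1.0, 0.0]]
wrist_force: [0.5, -0.8, 1.4]
gripper_width: 0.176
```

```bash
python3 m.py
```

```text
t 16.05 knob~54.80 deg (0.956) pos [495.  -52.2  44.1] F [ 0.48 -0.75  1.37] M [-0.224  0.049  0.268] w 0.176
```

play_rows --pt "0 0 0 0 2 0" --pt "0 0 0 0 1 0"

```text
time: 16.25
position: [495.1, -52.3, 44.1]
tcp_rot: [[0.675, 0.001, 0.738], [-0.738, -0.0, 0.675], [0.001, -1.0, 0.0]]
wrist_force: [0.7, -1.8, 2.4]
gripper_width: 0.175
```

```bash
python3 m.py; python3 - <<'E'
from h import *
snap('top','top8.png');cv2.imwrite('pics/top8b.png',cv2.resize(cv2.imread('pics/top8.png')[120:250,210:340],None,fx=4.5,fy=4.5,interpolation=cv2.INTER_CUBIC))
snap('wrist','w8.png'); cv2.imwrite('pics/w8b.png',cv2.resize(cv2.imread('pics/w8.png'),(800,600)))
E
```

```text
t 16.25 knob~57.81 deg (1.009) pos [495.1 -52.3  44.1] F [ 0.7  -1.8   2.42] M [-0.321 -0.087  0.247] w 0.175
```

View pics/w8b.png

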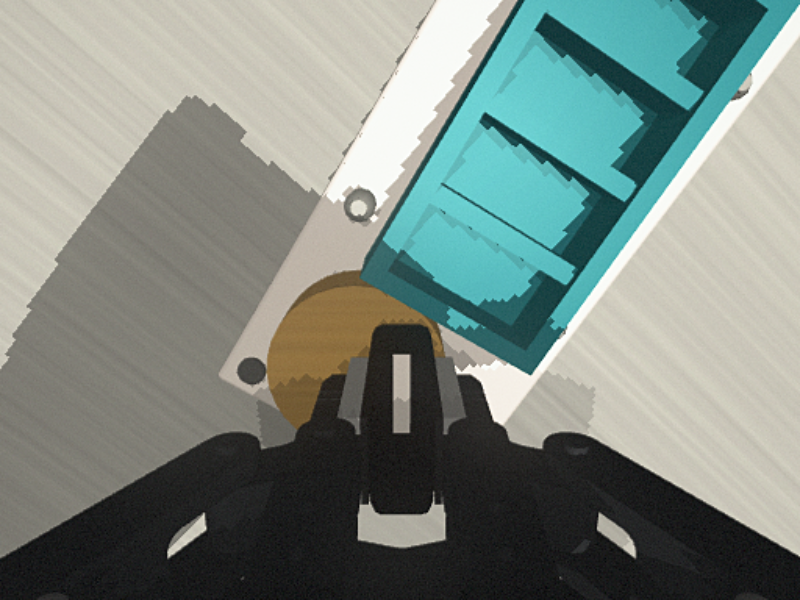

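The lobe is just touching the mould's near end at about (400,290), and the bar sits square in the jaws. I'll go on in small steps watching Mz.

play_rows --pt "0 0 0 0 1 0" --pt "0 0 0 0 1 0"

```text
time: 16.55
position: [495.1, -52.3, 44.1]
tcp_rot: [[0.648, 0.001, 0.761], [-0.761, -0.0, 0.648], [0.001, -1.0, 0.0]]
wrist_force: [0.6, -3.1, 1.0]
gripper_width: 0.18
```

```bash
python3 m.py
```

```text
t 16.55 knob~59.83 deg (1.044) pos [495.1 -52.3  44.1] F [ 0.58 -3.1   1.02] M [-0.467 -0.41   0.253] w 0.18
```

play_rows --pt "0 0 0 0 1 0" --pt "0 0 0 0 1 0"

```text
time: 16.75
position: [495.1, -52.3, 44.1]
tcp_rot: [[0.621, 0.001, 0.784], [-0.784, -0.0, 0.621], [0.001, -1.0, 0.0]]
wrist_force: [3.5, -3.3, 0.6]
gripper_width: 0.176
```

```bash
python3 m.py
```

```text
t 16.75 knob~61.86 deg (1.080) pos [495.1 -52.3  44.1] F [ 3.51 -3.3   0.58] M [-0.69  -0.673  0.309] w 0.176
```

play_rows --pt "0 0 0 0 1 0" --pt "0 0 0 0 1 0"

```text
time: 16.95
position: [495.1, -52.3, 44.1]
tcp_rot: [[0.593, 0.001, 0.805], [-0.805, -0.0, 0.593], [0.001, -1.0, 0.0]]
wrist_force: [4.3, -4.1, -0.2]
gripper_width: 0.171
```

```bash
python3 m.py
```

```text
t 16.95 knob~63.86 deg (1.114) pos [495.1 -52.3  44.1] F [ 4.32 -4.07 -0.22] M [-0.727 -0.722  0.29 ] w 0.171
```

play_rows --pt "0 0 0 0 1 0" --pt "0 0 0 0 1 0"

```text
time: 17.15
position: [495.1, -52.3, 44.1]
tcp_rot: [[0.565, 0.001, 0.825], [-0.825, -0.0, 0.565], [0.001, -1.0, 0.001]]
wrist_force: [3.0, -3.1, 0.6]
gripper_width: 0.177
```

```bash
python3 m.py; python3 m.py
```

```text
t 17.15 knob~65.86 deg (1.149) pos [495.1 -52.3  44.1] F [ 3.01 -3.1   0.62] M [-0.852 -0.786  0.309] w 0.177
t 17.15 knob~65.86 deg (1.149) pos [495.1 -52.3  44.1] F [ 3.01 -3.1   0.62] M [-0.852 -0.786  0.309] w 0.177
```

play_rows --pt "0 0 0 0 1 0" --pt "0 0 0 0 1 0"

```text
time: 17.35
position: [495.1, -52.4, 44.1]
tcp_rot: [[0.536, 0.001, 0.845], [-0.845, -0.0, 0.536], [0.001, -1.0, 0.001]]
wrist_force: [3.6, -3.9, -0.5]
gripper_width: 0.173
```

```bash
python3 m.py
```

```text
t 17.35 knob~67.86 deg (1.184) pos [495.1 -52.4  44.1] F [ 3.58 -3.86 -0.51] M [-0.77  -0.731  0.332] w 0.173
```

play_rows --pt "0 0 0 0 1 0" --pt "0 0 0 0 1 0"

```text
time: 17.55
position: [495.2, -52.4, 44.1]
tcp_rot: [[0.506, 0.001, 0.863], [-0.863, -0.0, 0.506], [0.001, -1.0, 0.001]]
wrist_force: [5.3, -4.5, 0.1]
gripper_width: 0.173
```

```bash
python3 m.py
```

```text
t 17.55 knob~69.86 deg (1.219) pos [495.2 -52.4  44.1] F [ 5.27 -4.53  0.09] M [-0.801 -0.822  0.355] w 0.173
```

play_rows --pt "0 0 0 0 1 0" --pt "0 0 0 0 1 0"

```text
time: 17.75
position: [495.2, -52.4, 44.1]
tcp_rot: [[0.476, 0.001, 0.88], [-0.88, -0.0, 0.476], [0.001, -1.0, 0.001]]
wrist_force: [4.4, -4.3, -1.1]
gripper_width: 0.177
```

```bash
python3 m.py; python3 - <<'E'
from h import *
snap('wrist','w9.png'); cv2.imwrite('pics/w9b.png',cv2.resize(cv2.imread('pics/w9.png'),(800,600)))
n='scene';snap(n,n+'9.png');cv2.imwrite(f'pics/{n}9b.png',cv2.resize(cv2.imread(f'pics/{n}9.png')[180:270,220:320],None,fx=6,fy=6,interpolation=cv2.INTER_CUBIC))
E
```

```text
t 17.75 knob~71.85 deg (1.254) pos [495.2 -52.4  44.1] F [ 4.36 -4.25 -1.1 ] M [-0.853 -0.77   0.411] w 0.177
```

View pics/scene9b.png

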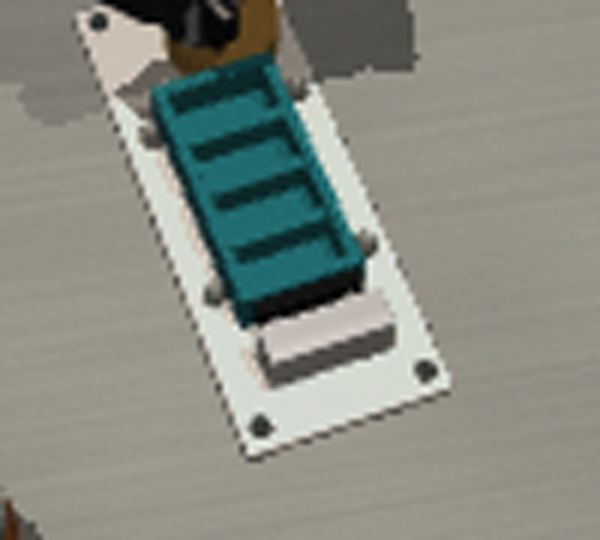

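play_rows --pt "0 0 0 0 1 0"

```text
time: 17.95
position: [495.2, -52.4, 44.1]
tcp_rot: [[0.461, 0.001, 0.888], [-0.888, -0.001, 0.461], [0.001, -1.0, 0.001]]
wrist_force: [4.3, -4.1, -0.5]
gripper_width: 0.176
```

```bash
python3 m.py
```

```text
t 17.95 knob~72.81 deg (1.271) pos [495.2 -52.4  44.1] F [ 4.28 -4.08 -0.54] M [-0.89  -0.807  0.43 ] w 0.176
```

play_rows --pt "0 0 0 0 1 0"

```text
time: 18.05
position: [495.2, -52.4, 44.1]
tcp_rot: [[0.445, 0.001, 0.896], [-0.896, -0.001, 0.445], [0.001, -1.0, 0.001]]
wrist_force: [3.6, -3.7, -0.3]
gripper_width: 0.178
```

```bash
python3 m.py
```

```text
t 18.05 knob~73.84 deg (1.289) pos [495.2 -52.4  44.1] F [ 3.55 -3.73 -0.33] M [-0.845 -0.837  0.5  ] w 0.178
```

play_rows --pt "0 0 0 0 1 0"

```text
time: 18.15
position: [495.2, -52.5, 44.1]
tcp_rot: [[0.429, 0.001, 0.903], [-0.903, -0.001, 0.429], [0.001, -1.0, 0.001]]
wrist_force: [4.6, -3.5, -0.6]
gripper_width: 0.178
```

```bash
python3 m.py
```

```text
t 18.15 knob~74.84 deg (1.306) pos [495.2 -52.5  44.1] F [ 4.59 -3.52 -0.64] M [-0.882 -0.835  0.521] w 0.178
```

play_rows --pt "0 0 0 0 1 0"

```text
time: 18.25
position: [495.2, -52.4, 44.1]
tcp_rot: [[0.413, 0.001, 0.911], [-0.911, -0.001, 0.413], [0.001, -1.0, 0.001]]
wrist_force: [3.8, -4.1, -0.6]
gripper_width: 0.175
```

```bash
python3 m.py
```

```text
t 18.25 knob~75.83 deg (1.323) pos [495.2 -52.4  44.1] F [ 3.76 -4.14 -0.58] M [-0.84  -0.807  0.632] w 0.175
```

play_rows --pt "0 0 0 0 1 0"

```text
time: 18.35
position: [495.2, -52.4, 44.1]
tcp_rot: [[0.397, 0.001, 0.918], [-0.918, -0.001, 0.397], [0.001, -1.0, 0.001]]
wrist_force: [4.3, -5.0, 0.1]
gripper_width: 0.178
```

```bash
python3 m.py
```

```text
t 18.35 knob~76.83 deg (1.341) pos [495.2 -52.4  44.1] F [ 4.29 -5.02  0.12] M [-0.93  -0.813  0.628] w 0.178
```

play_rows --pt "0 0 0 0 0 0" --pt "0 0 0 0 0 0" --pt "0 0 0 0 0 0"

```text
time: 18.65
position: [495.2, -52.5, 44.1]
tcp_rot: [[0.398, 0.001, 0.917], [-0.917, -0.001, 0.398], [0.001, -1.0, 0.001]]
wrist_force: [4.1, -4.8, -0.2]
gripper_width: 0.177
```

```bash
python3 m.py; python3 - <<'E'
from h import *
snap('wrist','w10.png'); cv2.imwrite('pics/w10b.png',cv2.resize(cv2.imread('pics/w10.png'),(800,600)))
E
python3 m.py
```

```text
t 18.65 knob~76.80 deg (1.340) pos [495.2 -52.5  44.1] F [ 4.12 -4.77 -0.22] M [-0.88  -0.832  0.486] w 0.177
t 18.70 knob~76.80 deg (1.340) pos [495.2 -52.5  44.1] F [ 4.04 -5.59 -0.47] M [-0.959 -0.836  0.458] w 0.178
```

View pics/w10b.png

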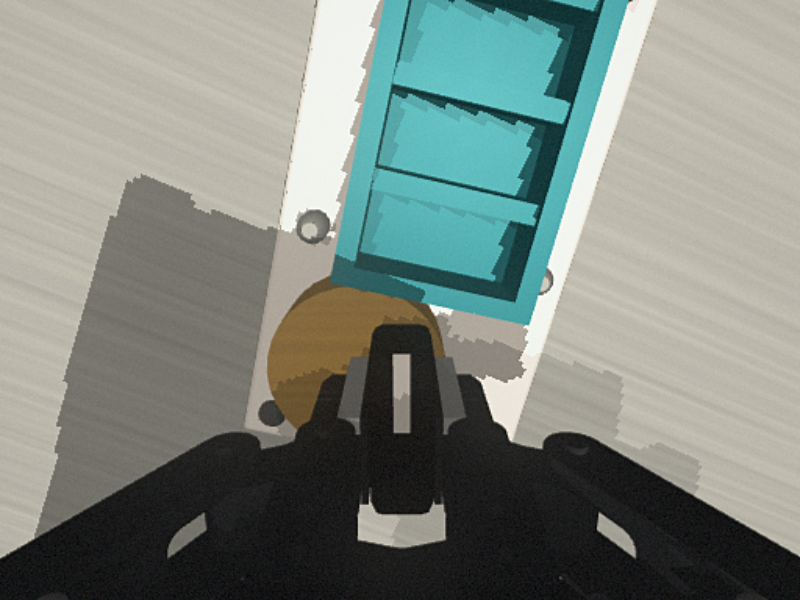

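play_rows --pt "0 0 0 0 0 0" --pt "0 0 0 0 0 0" --pt "0 0 0 0 0 0" --pt "0 0 0 0 0 0" --pt "0 0 0 0 0 0" --pt "0 0 0 0 0 0" --pt "0 0 0 0 0 0" --jaw -1

```text
time: 19.4
position: [494.7, -52.0, 44.0]
tcp_rot: [[0.398, -0.0, 0.917], [-0.917, -0.0, 0.398], [-0.0, -1.0, -0.0]]
wrist_force: [0.2, -0.4, -0.1]
gripper_width: 1.0
```

play_rows --pt "0 -0.01 0 0 0 0" --pt "0 -0.015 0 0 0 0" --pt "0 -0.015 0 0 0 0" --pt "0 -0.015 0 0 0 0" --pt "0 -0.015 0 0 0 0" --pt "0 -0.015 0 0 0 0" --pt "0 -0.015 0 0 0 0" --pt "0 -0.015 0 0 0 0" --pt "0 0 0 0 0 0" --pt "0 0 0 0 0 0"

```text
time: 20.4
position: [494.8, -52.1, 159.3]
tcp_rot: [[0.398, 0.001, 0.917], [-0.917, -0.0, 0.398], [0.001, -1.0, 0.001]]
wrist_force: [0.0, -0.2, -0.2]
gripper_width: 0.996
```

```bash
python3 m.py; python3 - <<'E'
from h import *
snap('wrist','w11.png'); cv2.imwrite('pics/w11b.png',cv2.resize(cv2.imread('pics/w11.png'),(800,600)))
n='scene';snap(n,n+'11.png');cv2.imwrite(f'pics/{n}11b.png',cv2.resize(cv2.imread(f'pics/{n}11.png'),(800,600)))
E
```

```text
t 20.40 knob~76.77 deg (1.340) pos [494.8 -52.1 159.3] F [ 0.04 -0.16 -0.17] M [ 0.048 -0.003  0.072] w 0.996
```

View pics/w11b.png

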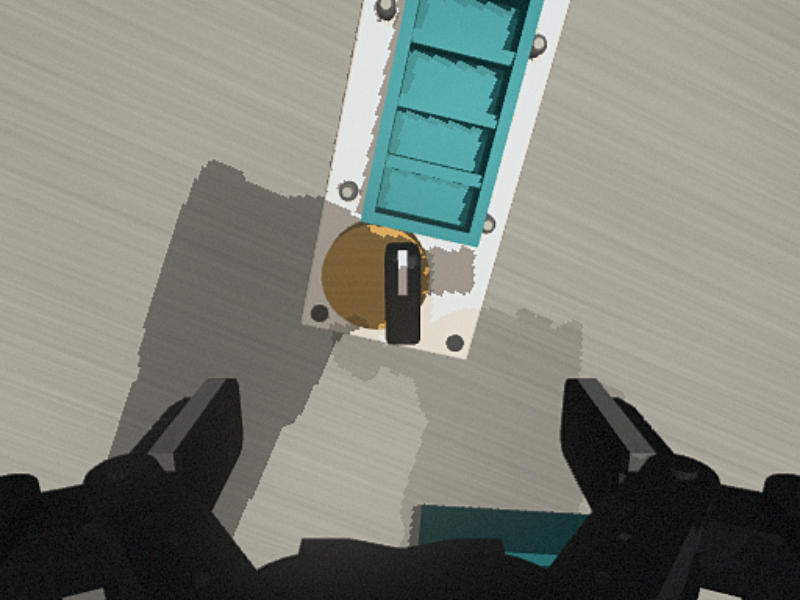

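View pics/scene11b.png

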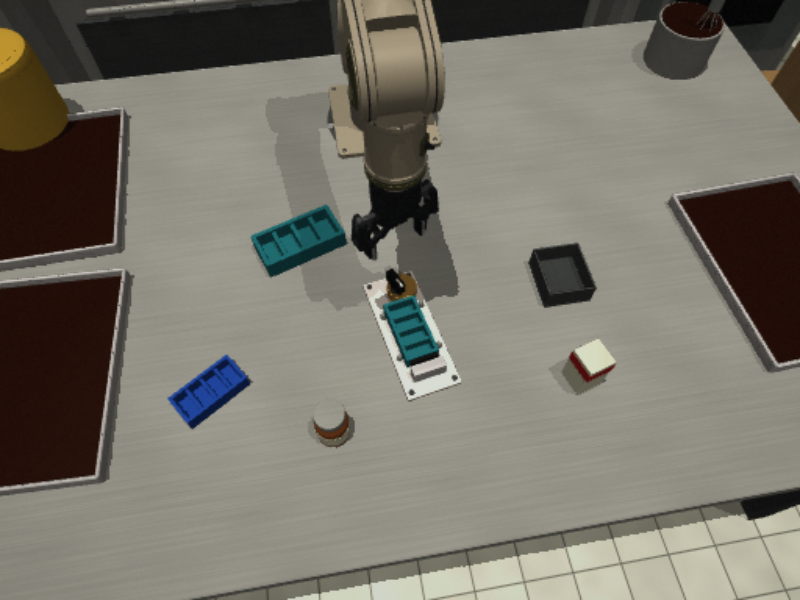

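The released bar still points straight along the tool: the stripe runs from (402,250) to (402,295), so it hasn't sprung back. The mould sits between the pegs against the pad. In the scene view the jar (330,422), carton (592,360) and pan (562,274) are where they started. I'm handing in.

```bash
python3 m.py; python3 -c "
from bench import robot; print(robot.finish_job())"
```

```text
t 20.50 knob~76.76 deg (1.340) pos [494.3 -52.  158.4] F [ 0.47  0.96 -0.67] M [ 0.051  0.035 -0.013] w 0.998
the job is handed in; nothing more can be done
None
```

I laid the small teal mould open side up between the four pegs and let go of it. Then I turned the knob clockwise from about 0.27 to about 1.34 rad, released it and lifted the hand clear. I handed the job in at about 20.5 s; `finish_job` gave no verdict.

**Clamping force:** my estimate is 8 to 11 N, and I had no direct reading of it.
- **From torque:** while turning, it rose from about 0.31 N m (sliding only) to about 0.63 N m, which means about 10.7 N.
- **From angle:** the squeeze began near 1.22 rad, which suggests slightly less, about 7 to 8.5 N.
- **At rest:** before release, the torque dropped to about 0.46 N m, which is within the knob's friction.

**Final checks:**
- **Pictures:** the knob had not visibly sprung back and the mould was flat between the pegs against the pad. The jar, carton and pan were in their starting places. These were judged by eye; I did not measure the mould's final distance from the bed's middle.
- **Robot:** the hand was about 115 mm above its grip on the knob, with wrist force near zero.
- **Disagreement:** the wrist and fixed cameras differed by about 1 to 3 mm on the jig's position. I corrected for this when gripping the knob, and the sideways force on the hand stayed at about 7 N or less while turning.

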